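# Lock the bicycle work clamp with its pin

## Robot

A 6-joint arm with a two-finger parallel gripper is mounted at the origin on the work surface. World frame = base frame: x ahead of the robot, y to its left, z up, the work surface at z = 0. Lengths are in m, angles in degrees, forces in N, time in s.
With the tool pointing down it reaches from about 0.375 to 0.9 m from the base axis. Payload 3.1 kg.
Tool frame: the origin (TCP) lies at the very end of the fingers, on their centre line; the grasp point (between the pads) lies 19 mm behind it (grip_point_offset is the distance from the TCP to the grasp point, in m); y points along the fingers, x is the direction in which the jaws open and shut, and the axes are right-handed (so a half turn about y gives the same grasp; the last joint's range is limited). The gripper opens to 87 mm and grips with 3 to 60 N. Pads are 19 mm wide; open, the fingers measure 117 mm over their backs; the gripper's body (75 mm by 190 mm) begins 51 mm behind the grasp point.
Start: joints at [61.049, 30.224, 82.088, -0, 67.689, -10.227], TCP at [0.201, 0.592, 0.223] pointing down, gripper open.
Joint ranges: [-176.69, 176.69], [-43.24, 126.21], [12.49, 139.97], [-82, 262], [0, 151.66], [-163.58, 163.58]. Speed limits (degrees/s): [159.86, 159.86, 180, 180, 180, 180].

## Interface

Orientations are given as a 3x3 rotation matrix whose columns are the frame's x, y, z axes.
In Python, from rig import * gives the robot as it stands.
- The arm moves only by the tool send_rows, never from a script. Its argument "moves" is text: rows parted by semicolons, each of 5 numbers parted by spaces: the finger opening in mm, from 0 to 87, then the shift along the tool's x, y, z in mm, then the turn about the tool's y in degrees. In form: fingers dx dy dz yaw; .... A call has 1 to 20 rows; each row shifts and turns the commanded pose from where the row before left it, along the tool's axes as they then stand; what a row does not reach is not made up. A row lasts 1/12 s, in which the tool goes at most 41.7 mm and 7.16 degrees, less where a joint would pass 70% of its speed; a pose out of reach is approached as far as the arm can. A call is refused whole if a number of a shift passes 41.7 or a number of a turn 7.16, either way. A call with a gripper value outside its range is refused whole. The fingers move at their own pace and stop on an object; the grip force is fixed at half the most. Time passes only in rows, so rows that do not move let the fingers close. It gives the time, the measured TCP pose, the force and the opening at its end, in the units of the state.
- read_state(): the state, without advancing time (a new reading comes with each control period).
- capture(name): name is "side" or "top"; returns a dict with "image" (420x560x3 uint8, blue, green, red), "z_map" (420x560 float32, m along the optical axis (not along the pixel's ray), 0 where there is no reading), "mtx" (3x3 intrinsics, pixels), "distortion" ([k1, k2, p1, p2, k3] as OpenCV has them; the pictures are not rectified), "origin" and "rotation" of the camera in the world. Camera axes: x right, y up, looking along -z (the intrinsics and any distortion apply to the point x, -y, -z); pixel columns grow to the right and rows downward; lengths in m; the calibration is good to about 2 mm. A picture is of the moment at which its call begins.
- hand_in(): hands the job in, once; it reports no verdict.
Trained networks look in a picture, given as the dict that the camera call returned (one of the last four; its "shot" number tells which), for a name from the list of things; names that differ only in an ending like _2 or _b are one class to them, and where a whole thing is asked for, a point or a joint stands for the part that bears it (a point fixed in the world has none). Each returns a list of dicts, best first, with "p" (0 to 1); they miss things now and then, are a little off and sometimes report something else, mostly with a low value. They report only what shows in the picture. A call takes as long as a camera call. They do not tell look-alikes from the thing itself.
- search_frame(picture, name): "bbox" ([left, top, right, bottom] in pixels, round what is visible of it).
- masks_of(picture, name): "region" (420x560 bool, what is visible of it) and "bbox" ([left, top, right, bottom] in pixels, round what is visible of it).
- mark_of(picture, name): "pixel" ([row, column] in pixels: a listed point, or the origin of a listed thing).
The state is a dict: "time_s": time; "joint_positions": joint angles; "qvel": joint speeds; "tau": joint torques, N m; "position": TCP position; "tcp_rot": TCP orientation; "force": force on the tool from outside, world axes, zero at the start; "moment": the same for the moment, N m; "opening": opening from 0.0 (shut) to 1.0 (fully open).
Only numpy, scipy, OpenCV 4.12 (cv2) and the standard library are available. Lean on these libraries where they do the work, as an engineer would, in place of code of your own. Each camera call takes 0.05 s, during which the arm holds its last target. There are 200 camera calls.

## Task

Lock the swivelling head of the bicycle clamp that is screwed to the bench: take the locking pin with the yellow knob out of the wooden tool block and stand it in the hole on top of the grey housing, where it rests on the spindle. Then ease the red lever slowly over, away from the robot, pushing it lightly with shut fingertips (under 20 N, and without gripping it), until the pin drops into the spindle's hidden cross-hole and you feel the lever stop. Press the pin fully home, its collar flush on the housing, and let go, leaving the ring dish, the bell and the carabiner where they lie.

Things in the scene. Friction and masses are not known exactly. Their poses are not given: they have to be found in the camera images.
- stand: Bench-mounted bicycle clamp, screwed down. Origin: centre of the underside of its dark foot plate (110 x 120 x 8 mm), z up. y runs along its level steel spindle (40 mm thick, axis 100 mm above the bench) to the blue clamp head; x is the way the lever must go; the robot is on the -x side. Grey housing y -35 to 35 mm, blue head y 87 to 195 mm, black end cap y -53 mm.
- stand_mouth (a point): Mouth of the pin hole: centre of the level top face (44 x 34 mm) of the boss on the housing, 146 mm above the bench; axes as the stand's. The hole is vertical, 11 mm wide, and meets the spindle 26 mm down. A pin standing in it drops by its own weight when the spindle's hidden 10.8 mm cross-hole comes upright under it, if turned slowly.
- stand_exit (a point): Lower end of the pin hole, 76 mm below the mouth, in the housing's lower wall. A spring ball in this wall catches the nose of a pin that has dropped, its collar still 10 to 20 mm above the boss; pressing it home from there takes 10 to 20 N on the knob.
- lever_pivot (a point): Point on the spindle axis in the lever's plane: y = 105 mm, 100 mm high in the stand's frame, axes as the stand's. The lever turns head and spindle together about the y axis here. Light friction (2 to 3 N at the grip) keeps it where it is left. After the pin has dropped it has a few degrees of play, then stops firmly.
- lever_grip (a point): In the lever's red grip, 100 mm from lever_pivot. Smooth grip 20 mm thick, round-ended, 72 to 127 mm (its end) from the axis. At the start it leans up to 66 degrees to -x or up to 20 to +x; push it on to +x; the hole comes upright with the lever 5 to 55 degrees past upright (it varies: the head can be set at any angle on the spindle). Push its outer 30 mm, at 30 mm/s or less.
- pin_knob (a point): Centre of the yellow knob (22 mm across, 26 mm tall) of the locking pin, which stands upright in the tool block at the start, knob centre 110 mm above the bench. Greased steel shank 10 mm thick, its nose chamfered to 8 mm over the last 3 mm; a steel collar (20 mm across, 4 mm thick) sits under the knob. About 140 g.
- pin_seat (a point): Centre of the underside of the pin's collar, 17 mm below the knob's centre; z along the pin. When the pin is home this face rests on the boss, at the mouth.
- pin_tip (a point): Tip of the pin's nose, 85 mm below the underside of the collar and 102 mm below the knob's centre.
- block: Brown wooden tool block, 60 (x) x 130 (y) x 48 mm, screwed down. Origin: centre of its underside. The pin stands in a 13 mm hole, 40 mm deep, at y = +20 mm; three dark hex keys stand at y = -38 to -64 mm, up to 25 mm above the top, so the knob is best pinched along the block's x.
- dish: Bystander: blue ceramic ring dish with two keys in it, 104 mm across, 20 mm high. Origin: centre of its underside.
- bell: Bystander: red bicycle bell with a black thumb lever, 58 mm across, 38 mm high. Origin: centre of its underside.
- carabiner: Bystander: steel carabiner lying flat, 82 x 50 mm, 8 mm thick. Origin: centre of its underside.
Not all that is in view belongs to the job. What is shaped like the part that bears pin_knob but blue, pink or turquoise is not meant.

How it is judged:
By the outcome, as a careful person would: the job done as asked, in the order asked, and still so for the second after the job is handed in, with the robot touching nothing.
It also fails if it takes over 70 s, if anything falls off the work surface, if the arm or the gripper's body presses on something with over 40 N, if the wrist force passes 120 N, or if a joint passes its speed limit or range.

## Working session

There is one attempt and no reset: what is moved stays moved. The work goes in short steps, Python scripts to look and compute and a tool call to move; the robot and the scene stay as the last step left them, time stands still between calls to the robot, and variables do not carry over. Pictures are saved under pics/ and viewed, about 8 in all and at most 12, crops included, and the job is handed in when it is done.

Besides the shell and the picture viewer there is one more tool, called after "Call:" by a JSON object that holds its "api" and its "payload". send_rows: Moves the arm, as the interface text tells. Its arguments: {"type":"object","properties":{"moves":{"type":"string"}},"required":["moves"]}

```bash
mkdir -p pics; ls
cat > h.py <<'E'
from rig import *
import numpy as np, cv2
def pt(c,px,z=None):
    r,cc=px; d=cv2.undistortPoints(np.array([[[cc,r]]],float),np.array(c["mtx"],float),np.array(c["distortion"],float))[0,0]
    ray=np.array([d[0],-d[1],-1.]); R=np.array(c["rotation"]);o=np.array(c["origin"])
    if z is not None:
        w=R@ray; return o+w*(z-o[2])/w[2]
    rr,c2=int(round(r)),int(round(cc)); p=c["z_map"][max(0,rr-1):rr+2,max(0,c2-1):c2+2]; p=p[p>0]
    return o+R@(ray*np.median(p)) if len(p) else None
def cloud(c):
    v,u=np.nonzero(c["z_map"]>0); d=cv2.undistortPoints(np.stack([u,v],1).astype(float)[:,None],np.array(c["mtx"],float),np.array(c["distortion"],float))[:,0]
    z=c["z_map"][v,u]; P=np.stack([d[:,0]*z,-d[:,1]*z,-z],1)@np.array(c["rotation"]).T+np.array(c["origin"])
    return v,u,P
def proj(c,p):
    q=np.array(c["rotation"]).T@(np.array(p)-np.array(c["origin"])); q=np.array([q[0],-q[1],-q[2]])
    return cv2.projectPoints(q[None],np.zeros(3),np.zeros(3),np.array(c["mtx"],float),np.array(c["distortion"],float))[0][0,0]
E
python3 - <<'E'
from h import *
np.set_printoptions(precision=4,suppress=True)
s=read_state();print(s["position"],s["tcp_rot"],s["opening"])
ims=[]
for n in ["side","top"]:
    c=capture(n); ims.append(c["image"]); print(n,np.array(c["origin"]),np.array(c["rotation"]).tolist())
    for t in ["stand_mouth","lever_pivot","lever_grip","pin_knob","stand","block","dish","bell","carabiner"]:
        for m in mark_of(c,t)[:4]: print(t,round(m["p"],2),np.round(m["pixel"],1),pt(c,m["pixel"]), pt(c,m["pixel"],{"stand_mouth":.146,"pin_knob":.110,"lever_pivot":.1}.get(t,0)) )
    cv2.imwrite(f"pics/{n}0.png",cv2.resize(c["image"],(800,600)))
E
```

```text
pics
[0.2003 0.5913 0.2216] [[ 0.321  -0.001  -0.9471]
 [ 0.9471 -0.0018  0.321 ]
 [-0.0021 -1.      0.0004]] 1.000508213413099
side [ 0.0389 -0.7718  0.6398] [[0.8399917060280434, 0.26707305313656543, -0.472319720202757], [-0.5422332135804036, 0.44514177554129963, -0.7126232817963553], [0.01992676326867343, 0.8547050859543617, 0.5187312793242584]]
lever_pivot 0.86 [163.2 241.2] [0.5532 0.1776 0.1168] [0.5698 0.2082 0.1   ]
lever_grip 0.93 [136.  224.8] [0.513  0.1776 0.1943] [ 0.7198  0.5918 -0.    ]
pin_knob 0.95 [264.3 237.4] [ 0.3604 -0.1565  0.1131] [ 0.3623 -0.1529  0.11  ]
pin_knob 0.79 [236.1 246. ] [ 0.4149 -0.0899  0.1135] [ 0.4174 -0.0854  0.11  ]
pin_knob 0.77 [241.  316.7] [ 0.5249 -0.1614  0.1054] [ 0.5207 -0.1667  0.11  ]
pin_knob 0.69 [252.3 289.5] [ 0.4499 -0.182   0.1205] [ 0.4582 -0.1701  0.11  ]
stand 0.68 [218.3 268.2] [0.5712 0.0842 0.0084] [0.5783 0.0956 0.    ]
block 0.69 [307.9 287.8] [ 0.4146 -0.2335  0.0479] [ 0.445 -0.19   0.   ]
dish 0.96 [364. 336.] [ 0.4295 -0.3536  0.0121] [ 0.437  -0.3455  0.    ]
bell 0.7 [314.2 362.3] [ 0.5309 -0.2972  0.0264] [ 0.5
[... 853 characters left out ...]
63 -0.087   0.11  ]
pin_knob 0.48 [170.1 221.5] [0.5814 0.0825 0.144 ] [0.5879 0.089  0.11  ]
stand 0.63 [232.5 337.2] [ 0.452  -0.1755  0.1227] [ 0.456  -0.1902  0.    ]
stand 0.6 [181.1 230.4] [0.5611 0.0656 0.1214] [0.5808 0.0859 0.    ]
stand 0.54 [235.1 330.7] [ 0.4478 -0.1689  0.0477] [ 0.449  -0.1738  0.    ]
stand 0.27 [236.3 336.5] [ 0.4436 -0.1742  0.1222] [ 0.4463 -0.1886  0.    ]
dish 0.76 [243.3 398.6] [ 0.4323 -0.3446  0.0091] [ 0.4324 -0.3472  0.    ]
bell 0.78 [196.8 372.5] [ 0.5447 -0.2715  0.0361] [ 0.5494 -0.2792  0.    ]
bell 0.38 [245.1 398.8] [ 0.4278 -0.3452  0.0089] [ 0.4278 -0.3477  0.    ]
carabiner 0.58 [253.7 217.9] [ 0.3941  0.1113 -0.0022] [0.3942 0.1108 0.    ]
```

View pics/side0.png

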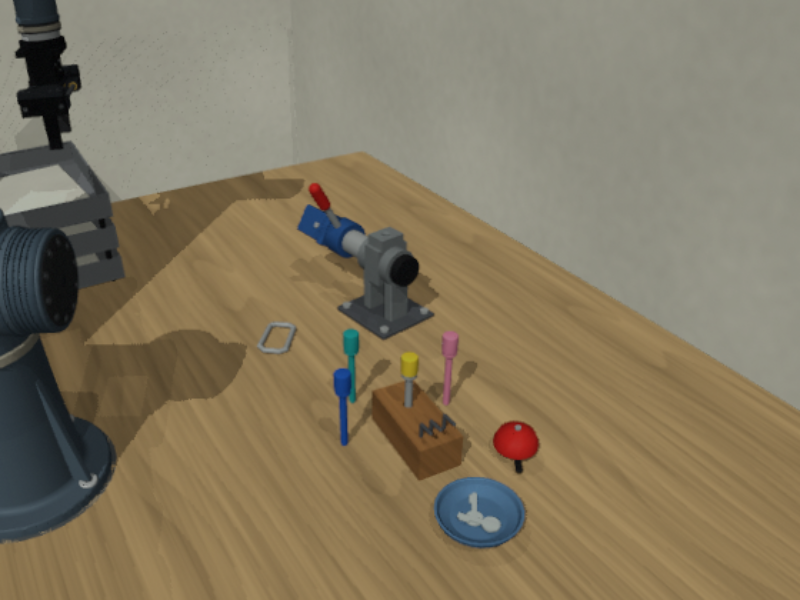

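View pics/top0.png

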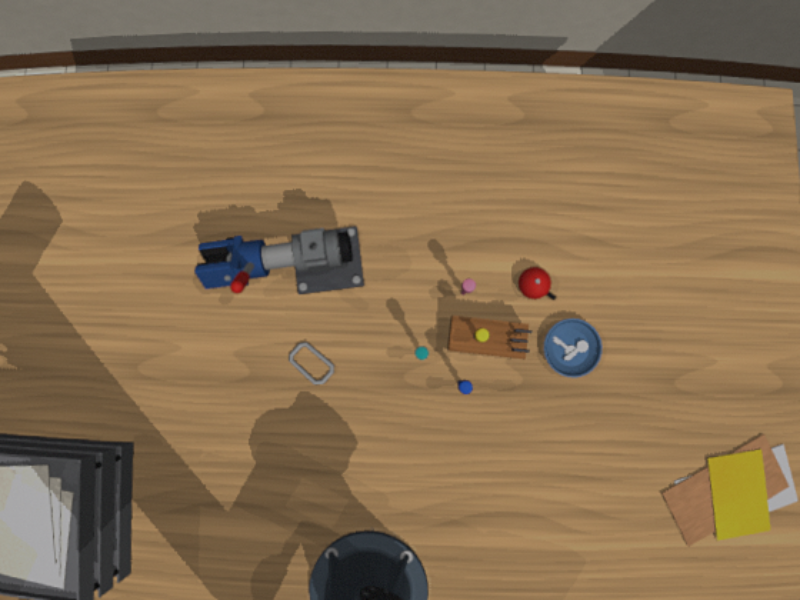

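Yellow knob at about (482,335) in top view (side view (410,365)) stands in the block. The blue (465,387), turquoise (421,353) and pink (469,286) look-alikes stand free on the bench. Only the yellow one fits. Next is a precise measurement and a crop to confirm it.

Run:
```python
from h import *
np.set_printoptions(precision=4,suppress=True)
cs={n:capture(n) for n in ["side","top"]}
for n,c in cs.items():
    hsv=cv2.cvtColor(c["image"],cv2.COLOR_BGR2HSV); v,u,P=cloud(c); H=hsv[v,u].astype(int)
    box=(P[:,0]>.3)&(P[:,0]<.7)&(P[:,1]>-.3)&(P[:,1]<.4)
    k=box&(abs(H[:,0]-28)<5)&(H[:,1]>170)&(P[:,2]>.09)
    Q=P[k]; print(n,"knob n",k.sum(),Q.mean(0),Q.min(0),Q.max(0),"pix",v[k].mean(),u[k].mean(),"ray@.110",pt(c,(v[k].mean(),u[k].mean()),.110), "@.123",pt(c,(v[k].mean(),u[k].mean()),.123))
    k=box&((H[:,0]<6)|(H[:,0]>174))&(H[:,1]>150)&(P[:,1]>.1)
    Q=P[k]; print(n,"grip n",k.sum(),Q.mean(0),Q.min(0),Q.max(0)); u_,s_,vt=np.linalg.svd(Q-Q.mean(0)); print(" axis",vt[0])
    k=box&(P[:,2]>.135)&(P[:,2]<.15)&(P[:,1]>.05)&(P[:,1]<.13)&(H[:,1]<80)
    r=cv2.minAreaRect(P[k][:,:2].astype(np.float32)*1000); print(n,"boss",k.sum(),r,np.median(P[k][:,2]))
    k=box&(P[:,2]>.042)&(P[:,2]<.053)&(P[:,1]<-.05)
    r=cv2.minAreaRect(P[k][:,:2].astype(np.float32)*1000); print(n,"block",k.sum(),r,np.median(P[k][:,2]))
    k=box&(P[:,2]>.004)&(P[:,2]<.012)&(P[:,1]>-.02)&(P[:,1]<.18)&(P[:,0]>.45)&(H[:,1]<90)
    r=cv2.minAreaRect(P[k][:,:2].astype(np.float32)*1000); print(n,"foot",k.sum(),r)
    k=box&(P[:,2]>.11)&(P[:,2]<.123)&(P[:,1]>.135)&(P[:,1]<.165)&(H[:,1]<80)
    Q=P[k]; print(n,"spindle",k.sum(),Q.mean(0) if k.sum() else "")
a=cs["side"]["image"][150:330,200:400]; b=cs["top"]["image"][140:290,110:380]
a=cv2.resize(a,(500,450)); 
cv2.imwrite("pics/crop1.png",a); cv2.imwrite("pics/crop2.png",cv2.resize(b,(783,435),interpolation=cv2.INTER_CUBIC))
```

```text
side knob n 175 [ 0.4456 -0.1786  0.1152] [ 0.4369 -0.1861  0.1002] [ 0.4582 -0.1652  0.1245] pix 254.5142857142857 286.28 ray@.110 [ 0.4497 -0.1727  0.11  ] @.123 [ 0.4396 -0.1874  0.123 ]
side grip n 144 [0.5104 0.1802 0.1908] [0.4963 0.1735 0.165 ] [0.5279 0.1884 0.2128]
 axis [ 0.4603  0.0311 -0.8872]
side boss 244 ((578.3355102539062, 92.04960632324219), (49.18598175048828, 39.72684097290039), 10.213985443115234) 0.14466001200789708
side block 1567 ((463.2016906738281, -201.0577850341797), (148.95484924316406, 227.4658203125), 56.27915954589844) 0.047639828721774635
side foot 856 ((577.413330078125, 89.70252990722656), (113.01473999023438, 123.61891174316406), 8.084585189819336)
side spindle 87 [0.5602 0.1512 0.1162]
top knob n 70 [ 0.4486 -0.1751  0.1222] [ 0.4397 -0.1844  0.1118] [ 0.4577 -0.1664  0.1257] pix 234.04285714285714 336.9428571428571 ray@.110 [ 0.4489 -0.1765  0.11  ] @.123 [ 0.4486 -0.175   0.123 ]
top grip n 120 [0.5123 0.1817 0.1979] [0.4976 0.1748 0.001 ] [0.5307 0.2617 0.2127]
 axis [-0.2053 -0.2635  0.9426]
top boss 306 ((578.2666625976562, 88.0792465209961), (42.67457962036133, 34.715518951416016), 8.998970031738281) 0.14524568247427144
top block 1207 ((484.62628173828125, -204.4100799560547), (141.58505249023438, 135.83914184570312), 84.92359924316406) 0.04759566484672917
top foot 831 ((578.7680053710938, 88.87252044677734), (109.80768585205078, 118.16788482666016), 9.210312843322754)
top spindle 177 [0.5672 0.1499 0.1168]
```

View pics/crop2.png

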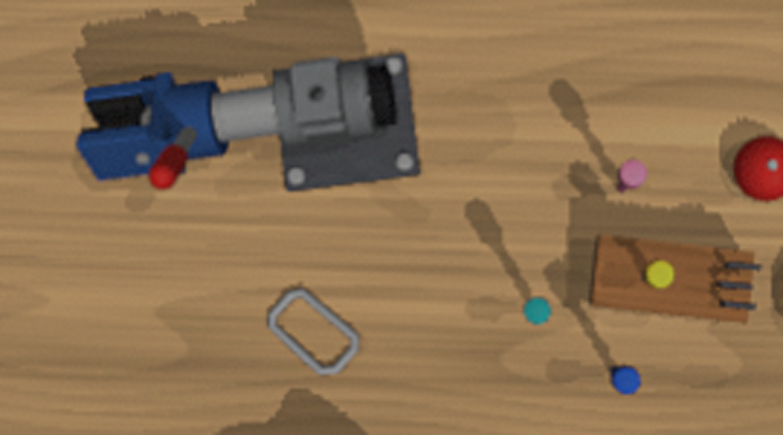

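Crop shows the yellow knob (660,273) standing in the wooden block next to the hex keys. It is the right pin: the pink (632,174), turquoise (537,310) and blue (626,380) ones stand free. Moving over it now.

Call:
{"api": "send_rows", "payload": {"moves": "50 0 -5.5 0 7;50 0 -5.5 0 7;50 0 -5.5 0 7;50 0 -5.5 0 7;50 0 -5.5 0 7;50 0 -5.5 0 7;50 0 -5.5 0 7;50 0 -5.5 0 7;50 0 -5.5 0 7;50 0 -5.5 0 7;50 0 -5.5 0 6.8"}}

```text
time_s: 2.02
position: [0.2005, 0.5919, 0.2833]
tcp_rot: [[0.995, -0.0, 0.102], [-0.102, -0.0, 0.995], [-0.0, -1.0, -0.0]]
force: [0.3, -0.9, -0.7]
opening: 0.576
```

Call:
{"api": "send_rows", "payload": {"moves": "50 25.6 0 -28.7 0;50 25.6 0 -28.7 0;50 25.6 0 -28.7 0;50 25.6 0 -28.7 0;50 25.6 0 -28.7 0;50 25.6 0 -28.7 0;50 25.6 0 -28.7 0;50 25.6 0 -28.7 0;50 25.6 0 -28.7 0;50 25.6 0 -28.7 0;50 25.6 0 -28.7 0;50 0 0 0 0"}}

```text
time_s: 3.02
position: [0.4552, 0.2456, 0.2834]
tcp_rot: [[0.995, 0.004, 0.103], [-0.103, -0.002, 0.995], [0.004, -1.0, -0.002]]
force: [0.3, 0.6, 0.2]
opening: 0.574
```

Call:
{"api": "send_rows", "payload": {"moves": "50 3.3 0 -35.3 0;50 3.3 0 -35.3 0;50 3.3 0 -35.3 0;50 3.3 0 -35.3 0;50 3.3 0 -35.3 0;50 3.3 0 -35.3 0;50 3.3 0 -35.3 0;50 3.3 0 -35.3 0;50 3.3 0 -35.3 0;50 3.3 0 -35.3 0;50 3.3 0 -35.3 0;50 3.3 0 -35.3 0;50 0 0 0 0;50 0 0 0 0"}}

```text
time_s: 4.18
position: [0.4492, -0.1763, 0.283]
tcp_rot: [[0.995, 0.0, 0.1], [-0.1, 0.0, 0.995], [0.0, -1.0, 0.0]]
force: [0.0, -0.3, -0.8]
opening: 0.576
```

Call:
{"api": "send_rows", "payload": {"moves": "50 0 28 0 0;50 0 28 0 0;50 0 28 0 0;50 0 28 0 0;50 0 28 0 0;50 0 20 0 0;50 0 12 0 0;50 0 8 0 0;50 0 7 0 0;50 0 0 0 0;50 0 0 0 0"}}

```text
time_s: 5.1
position: [0.4495, -0.1745, 0.0964]
tcp_rot: [[0.995, 0.0, 0.096], [-0.096, -0.0, 0.995], [0.0, -1.0, -0.0]]
force: [0.9, -0.7, -0.3]
opening: 0.576
```

Run:
```python
from h import *
a=capture("side"); b=capture("top")
i=np.hstack([cv2.resize(a["image"][130:310,190:370],(400,400)),cv2.resize(b["image"][150:310,250:410],(400,400))])
cv2.imwrite("pics/g.png",i)
```

```text
(no output)
```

View pics/g.png

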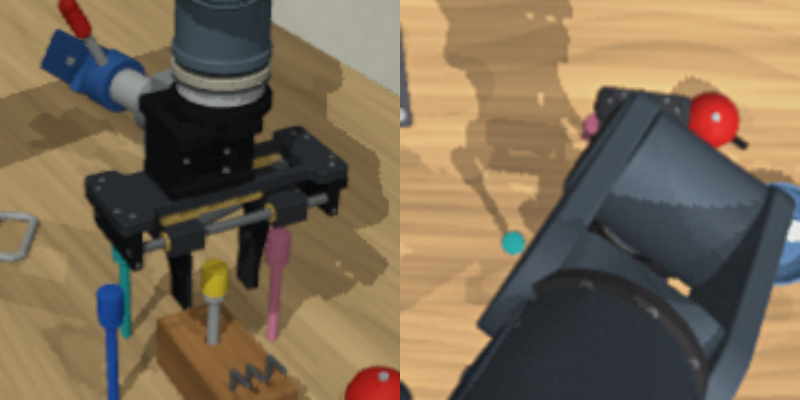

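The picture shows the gripper body's long side lying along the jaws. The knob (215,278) sits between the fingertips (180,300) and (248,285), clear of the look-alikes. Closing.

Call:
{"api": "send_rows", "payload": {"moves": "15 0 0 0 0;15 0 0 0 0;15 0 0 0 0;15 0 0 0 0;15 0 0 0 0;15 0 0 0 0;15 0 0 0 0;15 0 0 0 0"}}

```text
time_s: 5.87
position: [0.4492, -0.175, 0.0962]
tcp_rot: [[0.995, 0.0, 0.096], [-0.096, -0.0, 0.995], [0.0, -1.0, -0.0]]
force: [0.2, 0.3, 2.0]
opening: 0.244
```

Call:
{"api": "send_rows", "payload": {"moves": "15 0 -4 0 0;15 0 -10 0 0;15 0 -16 0 0;15 0 -20 0 0;15 0 -20 0 0;15 0 -20 0 0;15 0 -20 0 0;15 0 -20 0 0;15 0 -14 0 0;15 0 -10 0 0;15 0 0 0 0;15 0 0 0 0"}}

```text
time_s: 6.87
position: [0.4489, -0.1747, 0.2502]
tcp_rot: [[0.995, 0.0, 0.096], [-0.096, -0.0, 0.995], [0.0, -1.0, -0.0]]
force: [-0.2, -0.9, -1.4]
opening: 0.247
```

Run:
```python
from h import *
np.set_printoptions(precision=4,suppress=True)
c=capture("side"); s=read_state(); print(s["position"])
for t in ["pin_knob","pin_tip","pin_seat"]:
    for m in mark_of(c,t)[:4]: print(t,round(m["p"],2),np.round(m["pixel"],1),pt(c,m["pixel"]))
p=np.array(s["position"])
for dz in [.019,.002,-.083]: print(proj(c,p+[0,0,dz])[::-1])
cv2.imwrite("pics/lift.png",cv2.resize(c["image"][90:290,190:390],(600,600)))
```

```text
[ 0.4485 -0.1744  0.2495]
pin_knob 0.91 [265.2 237.3] [ 0.3598 -0.1572  0.1118]
pin_knob 0.89 [239.6 314.5] [ 0.5209 -0.1597  0.109 ]
pin_knob 0.82 [174.8 289.2] [ 0.4434 -0.183   0.2741]
pin_knob 0.66 [236.6 243.9] [ 0.4119 -0.0874  0.112 ]
pin_tip 0.9 [230.2 286.3] [ 0.4452 -0.1769  0.1654]
pin_tip 0.89 [312.6 240.9] [ 0.3639 -0.1571  0.0014]
pin_tip 0.8 [283.  312.7] [ 0.5264 -0.1563  0.001 ]
pin_tip 0.73 [282.7 247.7] [ 0.4181 -0.0872 -0.0002]
pin_seat 0.91 [277.3 237.9] [ 0.3598 -0.1578  0.086 ]
pin_seat 0.87 [245.7 248.4] [ 0.42   -0.0893  0.0896]
pin_seat 0.73 [246.5 313. ] [ 0.5188 -0.1592  0.0939]
pin_seat 0.71 [188.8 288.5] [ 0.4444 -0.1807  0.2475]
[175.0714 288.8169]
[184.4325 288.5236]
[228.419  287.1388]
```

View pics/lift.png

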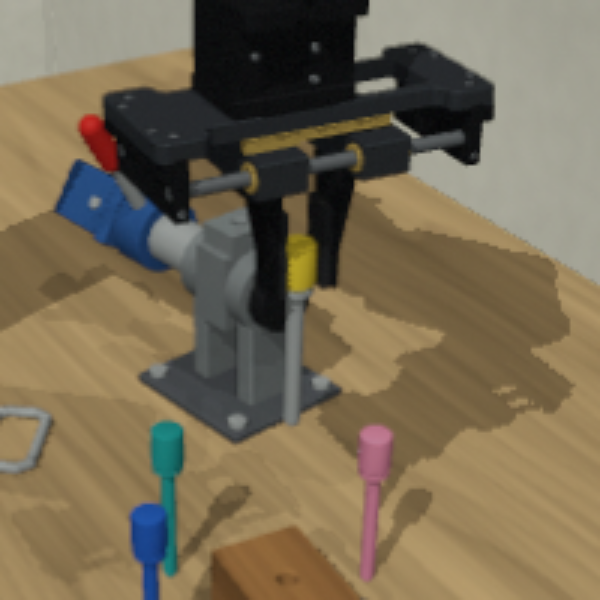

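Pin is held upright (knob (300,262) in the crop, nose at (291,420)), and the block hole is empty. Locating the mouth precisely from the hole blob.

Run:
```python
from h import *
np.set_printoptions(precision=4,suppress=True)
for n in ["top","side"]:
    c=capture(n); g=cv2.cvtColor(c["image"],cv2.COLOR_BGR2GRAY).astype(float)
    for m in mark_of(c,"stand_mouth")[:2]: print(n,round(m["p"],2),m["pixel"],pt(c,m["pixel"],.146))
    q=proj(c,[.580,.090,.146])[::-1]; r,cc=np.round(q).astype(int); print(q)
    w=g[r-8:r+9,cc-8:cc+9]; print(w[2:15,2:15].astype(int))
    v,u,P=cloud(c)
    k=(abs(P[:,2]-.146)<.004)&(P[:,0]>.53)&(P[:,0]<.63)&(P[:,1]>.05)&(P[:,1]<.13)
    rr=cv2.minAreaRect(np.stack([u[k],v[k]],1).astype(np.float32)); print("boss px",rr, pt(c,(rr[0][1],rr[0][0]),.146))
```

```text
top 0.69 [170.0, 218.1] [0.5811 0.0896 0.146 ]
[170.4857 217.8923]
[[129 128 127 128 128 130 127 129 130 128 128 126 127]
 [130 126 129 128 126 127 126 127 126 128 127 128 130]
 [130 128 129 129 128 127 126 126 127 126 125 126 128]
 [131 130 127 128 129 128 128 124 126 127 123 126 125]
 [131 129 129 129 127 127 124 124 123 125 127 127 127]
 [129 128 130 129 125 116 106  99 106 122 129 127 127]
 [130 130 131 125 117  96  74  62  74 103 125 132 130]
 [133 130 130 126 105  74  59  55  74  95 120 128 132]
 [132 134 130 124  96  57  55  76  90 103 123 131 132]
 [132 132 132 124  99  66  69  87  94 114 129 132 132]
 [132 132 131 128 119  97  90 101 110 126 130 131 129]
 [131 131 131 132 129 124 120 122 124 131 131 129 129]
 [128 131 132 131 132 131 131 133 131 130 131 129 128]]
boss px ((218.83189392089844, 171.4890899658203), (19.163740158081055, 15.793563842773438), 82.40535736083984) [0.5778 0.0878 0.146 ]
side 0.97 [163.0, 268.4] [0.577  0.0948 0.146 ]
[163.512 270.657]
[[ 96  98  99 102 103 103  76  33   8   7   8  11  10]
 [ 96  97  97 100 106 107  84  39   9   6   8  10  10]
 [100 102 104 110 111 111  98  55   8   7   7   7  11]
 [111 114 113 113 114 113 111  71  10   7   7   9  10]
 [113 112 112 115 120 121 118  78  24   9   8   8   7]
 [114 108 103 111 117 119 120  88  37   8   9  11   7]
 [114 107  95  88  95  99  97  78  39   9  13  10   7]
 [114 113 113 109 108 108 108 111  70  11   7   5   9]
 [113 114 113 111 110 111 112 110  69   9   7   7  10]
 [110 113 113 110 109 106 102  95  61  18   9   6   8]
 [ 96 106 109 108  98  87  78  78  60  27  10   9   7]
 [ 89  89  89  84  79  79  79  79  64  30   6   9   5]
 [ 89  89  85  81  79  79  79  79  78  46   7   9   6]]
boss px ((265.41778564453125, 165.78082275390625), (9.714415550231934, 15.215349197387695), 69.44395446777344) [0.564  0.0862 0.146 ]
```

Call:
{"api": "send_rows", "payload": {"moves": "15 0 -5 0 -3.5;15 0 -5 0 -3.5;15 0 -3 0 -3.5;15 0 -2 0 -3.5;15 0 0 0 -0.5;15 0 0 0 0;15 0 0 0 0"}}

```text
time_s: 7.85
position: [0.449, -0.1748, 0.2648]
tcp_rot: [[0.988, -0.0, -0.155], [0.155, 0.0, 0.988], [-0.0, -1.0, 0.0]]
force: [-0.3, 0.5, -1.6]
opening: 0.238
```

Call:
{"api": "send_rows", "payload": {"moves": "15 6 0 9 0;15 12 0 18 0;15 17.5 0 25 0;15 17.5 0 25 0;15 17.5 0 25 0;15 17.5 0 25 0;15 17.5 0 25 0;15 17.5 0 25 0;15 17.5 0 25 0;15 14 0 20 0;15 9 0 12 0;15 4 0 6 0;15 0 0 0 0;15 0 0 0 0"}}

```text
time_s: 9.02
position: [0.5766, 0.0879, 0.2647]
tcp_rot: [[0.988, -0.001, -0.156], [0.156, -0.001, 0.988], [-0.001, -1.0, -0.001]]
force: [-0.0, -0.2, -1.9]
opening: 0.239
```

```bash
cat > see.py <<'E'
from h import *
import sys
np.set_printoptions(precision=4,suppress=True)
c=capture("side"); s=read_state(); p=np.array(s["position"]);print(s["time_s"],p,np.array(s["force"]),s["opening"])
for t in ["pin_knob","pin_tip","pin_seat","stand_mouth"]:
    for m in mark_of(c,t)[:5]:
        q=pt(c,m["pixel"])
        if t=="stand_mouth" or (q is not None and q[1]>.0): print(t,round(m["p"],2),np.round(m["pixel"],1),q)
for dz in [.019,.002,-.083]: print("tcp%+.3f"%dz,proj(c,p+[0,0,dz])[::-1])
cv2.imwrite(sys.argv[1],cv2.resize(c["image"][80:230,200:350],(600,600)))
E
python3 see.py pics/over.png
```

```text
9.0667 [0.5765 0.0874 0.2648] [ 0.7456  0.4369 -1.4926] 0.24073567619033456
pin_knob 0.52 [104.  271.3] [0.5744 0.0812 0.2876]
pin_tip 0.82 [153.2 270. ] [0.7742 0.4036 0.0012]
pin_seat 0.75 [110.7 271.5] [0.5751 0.0813 0.2729]
pin_seat 0.47 [163.3 240.7] [0.5517 0.1773 0.1171]
stand_mouth 0.83 [162.  265.4] [0.5741 0.1028 0.1459]
stand_mouth 0.63 [307.4 286.4] [ 0.4145 -0.2295  0.0459]
tcp+0.019 [104.7067 270.5605]
tcp+0.002 [112.451  270.4776]
tcp-0.083 [149.503 270.089]
```

View pics/over.png

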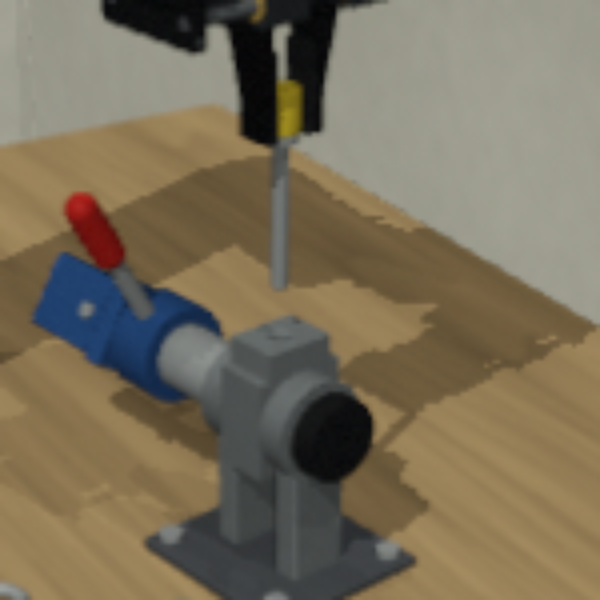

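Run:
```python
from h import *
c=capture("side"); g=cv2.cvtColor(c["image"],cv2.COLOR_BGR2GRAY)
for p in ([.5775,.088,.146],[.5765,.0875,.182],[.5765,.0875,.146]): print(p,proj(c,p)[::-1])
R=np.array([[.988,-.155],[.155,.988]])
for sx,sy in [(-1,-1),(1,-1),(1,1),(-1,1)]: 
    q=R@[.022*sx,.017*sy]; print("corner",proj(c,[.5775+q[0],.088+q[1],.146])[::-1])
w=c["image"][140:180,250:290]; cv2.imwrite("pics/z.png",cv2.resize(w,(600,600),interpolation=cv2.INTER_CUBIC))
print(g[155:175,256:284])
```

```text
[0.5775, 0.088, 0.146] [164.10333137 270.17498158]
[0.5765, 0.0875, 0.182] [149.40585424 270.06211434]
[0.5765, 0.0875, 0.146] [164.28938817 269.91017058]
corner [169.5875703  267.60081494]
corner [163.93632167 282.68480444]
corner [158.84643925 272.64337593]
corner [164.27702999 257.62516332]
[[128 127 127 127 126 126 127 129 131 132 131 129 127 125 123 124 124 126
  126 126 126 127 129 132 135 135 135 133]
 [128 127 127 127 127 126 126 127 128 132 132 132 130 128 125 124 124 126
  127 126 125 127 127 128 131 134 135 135]
 [129 129 128 127 127 127 126 125 127 128 130 132 132 130 129 125 123 123
  125 126 127 126 125 127 128 130 133 134]
 [132 129 129 128 128 128 126 126 125 125 127 128 131 131 130 126 120 119
  121 124 126 127 127 126 127 127 130 132]
 [134 132 131 130 129 128 127 127 126 126 124 125 126 120 117 108 102 103
  105 114 122 126 128 128 127 127 127 129]
 [135 134 133 132 130 129 128 127 126 123 119 114 107 104 103 103 102  87
   77  85 107 120 125 128 129 127 126 127]
 [135 135 134 133 133 130 129 126 115  99  93 100 105 106 105 104 102 102
  102 102 102 105 113 121 126
[... 835 characters left out ...]
112 102  86  82  82  80  81  81  82  82  82  82  77  73  73  73  74  73
   73  71  72  72  72  72  72  71  71  82]
 [110  98  86  82  82  82  82  83  83  82  82  78  74  72  73  73  73  73
   73  73  72  72  72  72  72  72  72  72]
 [ 99 100  98  91  85  82  82  83  83  82  82  77  74  73  73  73  72  72
   72  72  72  74  72  71  71  70  71  72]
 [ 82  89  96  99  95  88  84  84  83  83  82  78  74  73  73  73  73  75
   75  77  81  81  79  75  73  72  71  72]
 [ 79  79  85  95  99  98  96  91  85  83  81  77  74  73  73  71  74  85
   89  96  94  92  89  84  80  75  73  73]
 [ 80  78  79  80  87  96 101  99  94  88  84  77  74  73  73  79  86  99
  102 100  99  98  96  93  89  87  79  72]]
```

View pics/z.png

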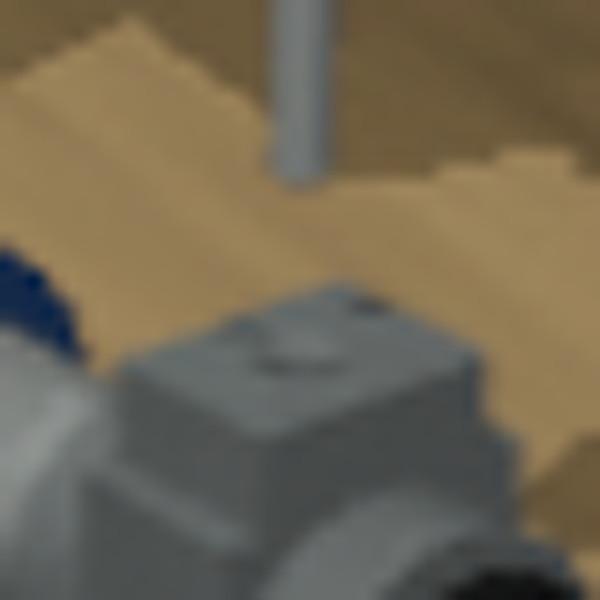

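Zoom: hole centre at about (300,352) in the crop, nose at (302,180). They line up, and the low nose row fits the measured grip (knob 14 mm above the TCP, so the tip is at about 0.177). Descending gently.

Call:
{"api": "send_rows", "payload": {"moves": "15 0 8 0 0;15 0 8 0 0;15 0 7 0 0;15 0 3 0 0;15 0 2 0 0;15 0 2 0 0;15 0 2 0 0;15 0 2 0 0;15 0 0 0 0;15 0 0 0 0"}}

```text
time_s: 10.15
position: [0.5779, 0.0884, 0.2333]
tcp_rot: [[0.988, 0.003, -0.156], [0.156, -0.0, 0.988], [0.003, -1.0, -0.001]]
force: [-1.3, -0.2, 7.9]
opening: 0.243
```

Contact at the rim (about 9 N). Small search shifts with light contact.

Call:
{"api": "send_rows", "payload": {"moves": "15 0 -2 0 0;15 1 0 0 0;15 0 1 0 0;15 0 0 0 0"}}

```text
time_s: 10.48
position: [0.5784, 0.0887, 0.2318]
tcp_rot: [[0.988, 0.001, -0.156], [0.156, 0.0, 0.988], [0.001, -1.0, 0.0]]
force: [1.1, 0.9, -0.6]
opening: 0.246
```

Call:
{"api": "send_rows", "payload": {"moves": "15 0 0 1 0;15 0 0 0 0;15 0 0 0 0"}}

```text
time_s: 10.73
position: [0.5781, 0.0895, 0.2318]
tcp_rot: [[0.988, 0.0, -0.156], [0.156, -0.0, 0.988], [0.0, -1.0, -0.0]]
force: [0.2, -0.1, -2.4]
opening: 0.24
```

Call:
{"api": "send_rows", "payload": {"moves": "15 0 0 -0.5 0;15 0 1.5 0 0;15 0 1.5 0 0;15 0 1 0 0;15 0 0 0 0;15 0 0 0 0"}}

```text
time_s: 11.23
position: [0.5782, 0.0891, 0.2279]
tcp_rot: [[0.988, 0.0, -0.156], [0.156, 0.0, 0.988], [0.0, -1.0, 0.0]]
force: [1.0, 0.5, -1.9]
opening: 0.243
```

It is in the hole. Lowering to the spindle.

Call:
{"api": "send_rows", "payload": {"moves": "15 0 2.5 0 0;15 0 3 0 0;15 0 3 0 0;15 0 3 0 0;15 0 2.5 0 0;15 0 0 0 0"}}

```text
time_s: 11.73
position: [0.5781, 0.089, 0.2134]
tcp_rot: [[0.988, -0.0, -0.156], [0.156, 0.0, 0.988], [0.0, -1.0, 0.0]]
force: [1.9, 2.1, -2.8]
opening: 0.241
```

Call:
{"api": "send_rows", "payload": {"moves": "15 0 1.5 0 0;15 0 1.5 0 0;15 0 1 0 0;15 0 0 0 0;15 0 0 0 0"}}

```text
time_s: 12.15
position: [0.5782, 0.089, 0.21]
tcp_rot: [[0.988, 0.0, -0.156], [0.156, 0.0, 0.988], [0.0, -1.0, 0.0]]
force: [1.4, 1.0, -2.9]
opening: 0.242
```

Call:
{"api": "send_rows", "payload": {"moves": "45 0 0 0 0;45 0 0 0 0;45 0 0 0 0;45 0 0 0 0;45 0 0 0 0;45 0 0 0 0"}}

```text
time_s: 12.65
position: [0.5778, 0.0889, 0.2101]
tcp_rot: [[0.988, -0.0, -0.156], [0.156, -0.0, 0.988], [-0.0, -1.0, -0.0]]
force: [0.0, -0.4, -0.2]
opening: 0.505
```

Call:
{"api": "send_rows", "payload": {"moves": "45 0 -6 0 0;45 0 -12 0 0;45 0 -16 0 0;45 0 -18 0 0;45 0 -16 0 0;45 0 -7 0 0;0 -15 0 16 0;0 -25 0 26 0;0 -25 0 26 0;0 -25 0 26 0;0 -10 0 11 0;0 0 0 0 0;0 0 0 0 0;0 0 0 0 0;0 0 0 0 0"}}

```text
time_s: 13.9
position: [0.4645, 0.1764, 0.2851]
tcp_rot: [[0.988, 0.001, -0.155], [0.155, -0.0, 0.988], [0.001, -1.0, -0.0]]
force: [-0.1, -0.3, -0.4]
opening: 0.013
```

```bash
python3 see.py pics/stood.png
python3 - <<'E'
from h import *
np.set_printoptions(precision=4,suppress=True)
c=capture("side"); hsv=cv2.cvtColor(c["image"],cv2.COLOR_BGR2HSV); v,u,P=cloud(c); H=hsv[v,u].astype(int)
k=(abs(H[:,0]-28)<5)&(H[:,1]>170)&(P[:,1]>.0)&(P[:,1]<.2)&(P[:,0]>.5)&(P[:,0]<.65)&(P[:,2]>.1)
print("knob",k.sum(),P[k].mean(0),P[k].min(0),P[k].max(0))
E
```

```text
13.95 [0.4644 0.1763 0.285 ] [0.518  0.4145 0.4172] 0.007739279512719409
pin_knob 0.82 [127.5 273.6] [0.5839 0.086  0.232 ]
pin_tip 0.81 [173.9 269.4] [0.5663 0.0729 0.1312]
pin_tip 0.64 [130.1 271.7] [0.5768 0.0822 0.2289]
pin_seat 0.74 [140.8 270.8] [0.5783 0.0878 0.2018]
stand_mouth 0.85 [161.  269.3] [0.5751 0.088  0.1542]
stand_mouth 0.25 [193.6 266. ] [0.5547 0.0678 0.0873]
tcp+0.019 [ 92.2219 202.6064]
tcp+0.002 [100.0217 203.0344]
tcp-0.083 [137.3779 205.1369]
knob 119 [0.5726 0.0857 0.2251] [0.5643 0.0784 0.2103] [0.5865 0.0987 0.2364]
```

View pics/stood.png

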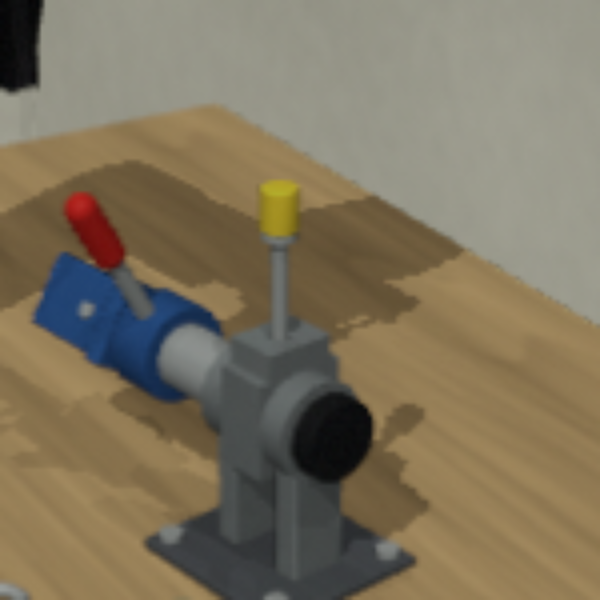

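The pin stands in the hole on the spindle: knob (280,208), shank entering the boss at (280,335). The lever (80,210) leans about 28° toward the robot, with the shut fingers on its near side. Lowering, then the push.

Call:
{"api": "send_rows", "payload": {"moves": "0 0 15 0 0;0 0 20 0 0;0 0 20 0 0;0 0 18 0 0;0 0 10 0 0;0 0 4 0 0;0 0 0 0 0"}}

```text
time_s: 14.78
position: [0.4625, 0.1769, 0.1971]
tcp_rot: [[0.988, -0.002, -0.156], [0.156, -0.0, 0.988], [-0.002, -1.0, 0.0]]
force: [0.5, -0.8, 0.3]
opening: 0.004
```

Call:
{"api": "send_rows", "payload": {"moves": "0 2 0 0 0;0 2 0 0 0;0 2 0 0 0;0 2 0 0 0;0 2 0 0 0;0 2 0 0 0;0 2 0 0 0;0 2 0 0 0;0 2 0 0 0;0 2 0 0 0;0 2 0 0 0;0 2 0 0 0;0 2 0 0 0"}}

```text
time_s: 15.87
position: [0.488, 0.1811, 0.1979]
tcp_rot: [[0.988, -0.002, -0.156], [0.156, -0.0, 0.988], [-0.002, -1.0, -0.0]]
force: [-4.9, 0.5, 1.5]
opening: 0.008
```

Call:
{"api": "send_rows", "payload": {"moves": "0 2 -0.3 0 0;0 2 -0.3 0 0;0 2 -0.3 0 0;0 2 -0.3 0 0;0 2 -0.3 0 0;0 2 -0.3 0 0;0 2 -0.3 0 0;0 2 -0.3 0 0;0 2 -0.3 0 0;0 2 -0.3 0 0;0 2 -0.3 0 0;0 2 -0.3 0 0;0 2 -0.3 0 0;0 2 -0.3 0 0;0 2 -0.3 0 0;0 2 -0.3 0 0;0 2 -0.3 0 0;0 2 -0.3 0 0"}}

```text
time_s: 17.37
position: [0.5244, 0.1868, 0.2035]
tcp_rot: [[0.988, 0.0, -0.156], [0.156, 0.0, 0.988], [0.0, -1.0, -0.0]]
force: [-3.0, -0.7, 1.6]
opening: 0.004
```

Call:
{"api": "send_rows", "payload": {"moves": "0 2 -0.3 0 0;0 2 -0.3 0 0;0 2 -0.3 0 0;0 2 -0.3 0 0;0 2 -0.3 0 0;0 2 -0.3 0 0;0 2 -0.3 0 0"}}

```text
time_s: 17.95
position: [0.5382, 0.189, 0.2056]
tcp_rot: [[0.988, 0.0, -0.156], [0.156, 0.0, 0.988], [0.0, -1.0, -0.0]]
force: [-2.8, -0.2, 1.2]
opening: 0.006
```

```bash
cat > lev.py <<'E'
from h import *
np.set_printoptions(precision=4,suppress=True)
s=read_state(); d=np.array(s["position"])-[.5617,.1925,.1]; print("t",s["time_s"],"tcp x' y' z'",d[0]*.988+d[1]*.156,-d[0]*.156+d[1]*.988,d[2],"F",np.array(s["force"]))
c=capture("side"); hsv=cv2.cvtColor(c["image"],cv2.COLOR_BGR2HSV); v,u,P=cloud(c); H=hsv[v,u].astype(int)
b=(P[:,1]>.0)&(P[:,1]<.25)&(P[:,0]>.45)&(P[:,0]<.75)&(P[:,2]>.1)
k=b&(abs(H[:,0]-28)<5)&(H[:,1]>170); print("knob top",k.sum(),P[k].mean(0),np.sort(P[k][:,2])[-8:].mean())
k=b&((H[:,0]<6)|(H[:,0]>174))&(H[:,1]>150); Q=P[k]-[.5617,.1925,.1]; x=Q[:,0]*.988+Q[:,1]*.156
print("grip",k.sum(),"angle",np.degrees(np.arctan2(x.mean(),Q[:,2].mean())),"r max",np.hypot(x,Q[:,2]).max())
E
python3 lev.py
```

```text
t 17.95 tcp x' y' z' -0.02373751630107994 0.00016915541717164428 0.10557261050310299 F [-2.7613 -0.1887  1.2326]
knob top 116 [0.5696 0.0853 0.2253] 0.2352653596830379
grip 127 angle -4.75989927729841 r max 0.13286818660055089
```

Call:
{"api": "send_rows", "payload": {"moves": "0 1.8 0 0 0;0 1.8 0 0 0;0 1.8 0 0 0;0 1.8 0 0 0;0 1.8 0 0 0"}}

```text
time_s: 18.42
position: [0.547, 0.1904, 0.2055]
tcp_rot: [[0.988, -0.0, -0.156], [0.156, 0.0, 0.988], [-0.0, -1.0, 0.0]]
force: [-2.4, 0.0, 1.1]
opening: 0.004
```

```bash
python3 lev.py
```

```text
t 18.4167 tcp x' y' z' -0.014871531471659327 0.00018844318860162515 0.1055192237079833 F [-2.3804  0.0231  1.1186]
knob top 113 [0.5693 0.0849 0.2248] 0.23514976704236573
grip 114 angle -0.2552963986843842 r max 0.13226491938975793
```

Call:
{"api": "send_rows", "payload": {"moves": "0 1.8 0 0 0;0 1.8 0.1 0 0;0 1.8 0.1 0 0;0 1.8 0.1 0 0;0 1.8 0.2 0 0"}}

```text
time_s: 18.88
position: [0.556, 0.1918, 0.2051]
tcp_rot: [[0.988, 0.0, -0.156], [0.156, 0.0, 0.988], [0.0, -1.0, -0.0]]
force: [-1.5, -0.4, 2.1]
opening: 0.005
```

```bash
python3 lev.py
```

```text
t 18.8833 tcp x' y' z' -0.0057332273937730875 0.0001712377011663424 0.10510864663778874 F [-1.5342 -0.3961  2.0805]
knob top 121 [0.5697 0.0852 0.224 ] 0.23483543540759133
grip 128 angle 4.5894026269677575 r max 0.12652522299378482
```

Call:
{"api": "send_rows", "payload": {"moves": "0 1.8 0.2 0 0;0 1.8 0.3 0 0;0 1.8 0.3 0 0;0 1.8 0.3 0 0;0 1.8 0.3 0 0"}}

```text
time_s: 19.35
position: [0.5648, 0.1932, 0.2037]
tcp_rot: [[0.988, 0.0, -0.156], [0.156, -0.0, 0.988], [0.0, -1.0, -0.0]]
force: [-1.1, -0.4, 1.2]
opening: 0.006
```

```bash
python3 lev.py
```

```text
t 19.35 tcp x' y' z' 0.003184461764141458 0.00020247447337457935 0.10368655452096859 F [-1.0612 -0.4354  1.2439]
knob top 107 [0.575  0.0872 0.182 ] 0.19155795770324394
grip 130 angle 9.391916084174737 r max 0.12620554204021311
```

The pin dropped (knob top 235 → 192 mm, collar about 15 mm above the boss). Easing on to feel the stop.

Call:
{"api": "send_rows", "payload": {"moves": "0 1.3 0.2 0 0;0 1.3 0.2 0 0;0 1.3 0.2 0 0;0 0 0 0 0"}}

```text
time_s: 19.73
position: [0.5679, 0.1937, 0.203]
tcp_rot: [[0.988, -0.002, -0.156], [0.156, -0.0, 0.988], [-0.002, -1.0, -0.0]]
force: [-4.4, -0.9, 2.6]
opening: 0.007
```

Call:
{"api": "send_rows", "payload": {"moves": "0 1 0.2 0 0;0 0 0 0 0"}}

```text
time_s: 19.9
position: [0.5686, 0.1938, 0.2029]
tcp_rot: [[0.988, -0.002, -0.156], [0.156, -0.0, 0.988], [-0.002, -1.0, -0.0]]
force: [-5.3, -1.5, 4.5]
opening: 0.004
```

Call:
{"api": "send_rows", "payload": {"moves": "0 1 0.1 0 0;0 0 0 0 0;0 0 0 0 0"}}

```text
time_s: 20.15
position: [0.5691, 0.1939, 0.2028]
tcp_rot: [[0.988, -0.003, -0.156], [0.156, -0.001, 0.988], [-0.003, -1.0, -0.0]]
force: [-5.9, -1.2, 4.3]
opening: 0.002
```

Call:
{"api": "send_rows", "payload": {"moves": "0 1 0 0 0;0 1 0 0 0;0 0 0 0 0;0 0 0 0 0"}}

```text
time_s: 20.48
position: [0.5701, 0.194, 0.2026]
tcp_rot: [[0.988, -0.005, -0.156], [0.156, -0.001, 0.988], [-0.005, -1.0, -0.0]]
force: [-7.8, -1.9, 5.7]
opening: 0.004
```

```bash
python3 lev.py
```

```text
t 20.4833 tcp x' y' z' 0.008505220432387613 0.00022361690300157634 0.10262761337017348 F [-7.7878 -1.9074  5.6736]
knob top 112 [0.576  0.0873 0.1819] 0.19153366693861668
grip 128 angle 12.172929374913753 r max 0.1274550135659981
```

Call:
{"api": "send_rows", "payload": {"moves": "0 1 0 0 0;0 1 0 0 0;0 0 0 0 0;0 0 0 0 0"}}

```text
time_s: 20.87
position: [0.571, 0.1942, 0.2025]
tcp_rot: [[0.988, -0.008, -0.156], [0.156, -0.002, 0.988], [-0.008, -1.0, -0.0]]
force: [-8.7, -2.2, 6.9]
opening: 0.008
```

```bash
python3 lev.py
```

```text
t 20.8667 tcp x' y' z' 0.009410252754322905 0.00021972298747955244 0.10248000417472403 F [-8.6889 -2.175   6.9054]
knob top 110 [0.5761 0.0874 0.1819] 0.19171805924987545
grip 126 angle 12.494700101423682 r max 0.12659772220360146
```

Stop felt: force rises to about 11 N with the lever nearly still at about 12°. Backing off and moving over the knob.

Call:
{"api": "send_rows", "payload": {"moves": "0 -4 0 0 0;0 -8 0 0 0;0 -10 0 0 0;0 -8 -10 0 0;0 0 -20 0 0;0 0 -10 0 0;0 8 0 -16 0;0 9 0 -30 0;0 8 0 -30 0;0 2 0 -20 0;0 0 0 -9 0;0 0 0 0 0;0 0 0 0 0"}}

```text
time_s: 22.0
position: [0.5878, 0.0908, 0.243]
tcp_rot: [[0.988, 0.001, -0.155], [0.155, 0.001, 0.988], [0.001, -1.0, 0.001]]
force: [0.0, 0.8, -0.3]
opening: 0.01
```

```bash
python3 lev.py; python3 see.py pics/press0.png|head -1
```

```text
t 22.0 tcp x' y' z' 0.009960235759589105 -0.1045761258127781 0.1430047792987891 F [ 0.0145  0.8086 -0.2766]
knob top 110 [0.5757 0.0869 0.1819] 0.19190808922093133
grip 164 angle 10.12812108397481 r max 0.12718415146625187
22.1 [0.5874 0.0917 0.2429] [-1.1637  0.786   0.6363] 0.007544808097915932
```

Call:
{"api": "send_rows", "payload": {"moves": "0 -5 0 0 0;0 -5 0 0 0;0 0 12 0 0;0 0 16 0 0;0 0 10 0 0;0 0 5 0 0;0 0 2 0 0;0 0 2 0 0;0 0 2 0 0;0 0 0 0 0"}}

```text
time_s: 23.13
position: [0.5781, 0.089, 0.1939]
tcp_rot: [[0.988, 0.0, -0.156], [0.156, -0.0, 0.988], [0.0, -1.0, -0.0]]
force: [-0.5, 0.5, 0.1]
opening: 0.002
```

Call:
{"api": "send_rows", "payload": {"moves": "0 0 2 0 0;0 0 2 0 0;0 0 1 0 0;0 0 1 0 0;0 0 1 0 0;0 0 0 0 0"}}

```text
time_s: 23.63
position: [0.5789, 0.0886, 0.1897]
tcp_rot: [[0.988, 0.003, -0.156], [0.156, -0.001, 0.988], [0.003, -1.0, -0.002]]
force: [-3.1, -1.8, 12.3]
opening: 0.006
```

Call:
{"api": "send_rows", "payload": {"moves": "0 0 1 0 0;0 0 1 0 0;0 0 1 0 0;0 0 1 0 0;0 0 0 0 0"}}

```text
time_s: 24.05
position: [0.5788, 0.0886, 0.1854]
tcp_rot: [[0.988, 0.003, -0.156], [0.156, -0.001, 0.988], [0.003, -1.0, -0.002]]
force: [-2.4, -0.6, 9.5]
opening: 0.007
```

It is moving through the ball catch at about 10 N. Continuing.

Call:
{"api": "send_rows", "payload": {"moves": "0 0 1.5 0 0;0 0 1.5 0 0;0 0 1.5 0 0;0 0 1.5 0 0;0 0 0 0 0"}}

```text
time_s: 24.47
position: [0.5787, 0.0884, 0.179]
tcp_rot: [[0.988, 0.003, -0.157], [0.157, -0.001, 0.988], [0.003, -1.0, -0.002]]
force: [-1.8, -0.3, 7.8]
opening: 0.006
```

Call:
{"api": "send_rows", "payload": {"moves": "0 0 1 0 0;0 0 1 0 0;0 0 1 0 0;0 0 0 0 0"}}

```text
time_s: 24.8
position: [0.5786, 0.0883, 0.1765]
tcp_rot: [[0.988, 0.003, -0.157], [0.157, -0.001, 0.988], [0.002, -1.0, -0.002]]
force: [-3.6, -1.7, 12.6]
opening: 0.004
```

Call:
{"api": "send_rows", "payload": {"moves": "0 0 1 0 0;0 0 1 0 0;0 0 1 0 0;0 0 0 0 0;0 0 0 0 0"}}

```text
time_s: 25.22
position: [0.5787, 0.0883, 0.1764]
tcp_rot: [[0.988, 0.004, -0.157], [0.157, -0.002, 0.988], [0.004, -1.0, -0.002]]
force: [-8.0, -3.1, 28.3]
opening: 0.005
```

Firm stop at 28 N with the TCP at 0.1764 (expected 0.176), so the pin is home. Retreating and checking.

Call:
{"api": "send_rows", "payload": {"moves": "0 0 -3 0 0;0 0 -5 0 0;0 0 -15 0 0;0 0 -25 0 0;0 0 -30 0 0;0 -20 -20 0 0;0 -30 0 0 0;0 -30 0 0 0;0 -20 0 0 0;0 0 0 0 0;0 0 0 0 0"}}

```text
time_s: 26.13
position: [0.4787, 0.0734, 0.2689]
tcp_rot: [[0.988, 0.001, -0.156], [0.156, 0.0, 0.988], [0.001, -1.0, 0.0]]
force: [0.0, -0.9, 0.5]
opening: 0.001
```

```bash
python3 lev.py
python3 - <<'E'
from h import *
np.set_printoptions(precision=4,suppress=True)
a=capture("side"); b=capture("top")
for c,n in ((a,"side"),(b,"top")):
  for t in ["dish","bell","carabiner","pin_seat"]:
    for m in mark_of(c,t)[:1]: print(n,t,round(m["p"],2),pt(c,m["pixel"]))
cv2.imwrite("pics/end.png",np.hstack([cv2.resize(a["image"][90:290,190:390],(400,600)),cv2.resize(a["image"][130:190,235:295],(400,600),interpolation=cv2.INTER_CUBIC)]))
E
```

```text
t 26.1333 tcp x' y' z' -0.1005916178855762 -0.10470963618590991 0.16894830813796927 F [ 0.0182 -0.9492  0.504 ]
knob top 110 [0.576  0.0866 0.167 ] 0.17657182955833106
grip 162 angle 10.198271613932752 r max 0.1264138325121947
side dish 0.85 [ 0.4249 -0.3494  0.0114]
side bell 0.74 [ 0.5265 -0.2951  0.0229]
side carabiner 0.64 [ 0.3916  0.1035 -0.0015]
side pin_seat 0.86 [ 0.4144 -0.091   0.0954]
top dish 0.67 [ 0.4351 -0.3437  0.0076]
top bell 0.94 [ 0.5401 -0.2689  0.0371]
top carabiner 0.45 [0.4096 0.0347 0.3812]
top pin_seat 0.67 [ 0.3682 -0.1518  0.1154]
```

View pics/end.png

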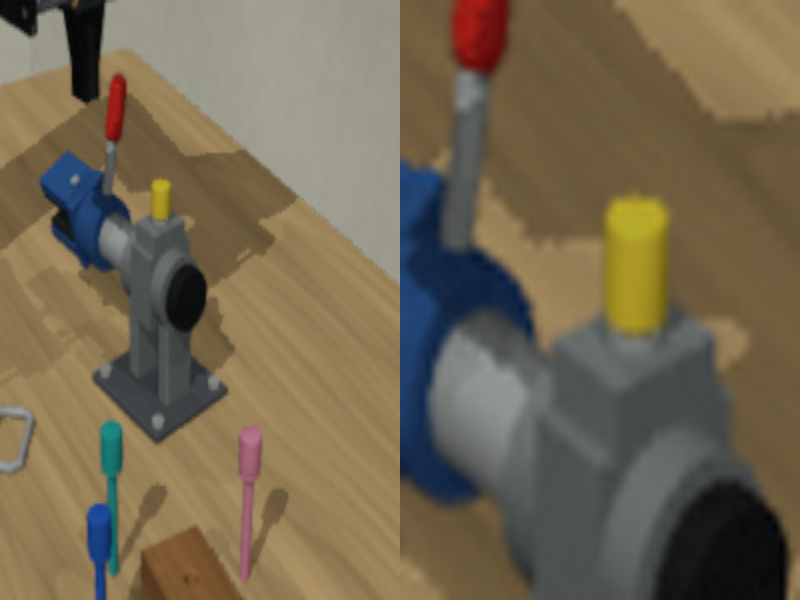

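The final picture shows the collar flush on the boss at (635,335), the knob upright and the robot clear. Handing in.

```bash
python3 -c "
from rig import *
print(hand_in())"
```

```text
the job is handed in; nothing more can be done
None
```

The clamp head is locked and the job is handed in, at about 26 s on the robot's clock. No verdict was reported.

- **Pin:** I took the yellow-knobbed pin from the block and stood it in the housing hole. It first touched the rim at about 9 N, and a 1 mm shift let it in.
- **Lever:** I pushed it over with shut fingertips, at about 24 mm/s and under 12 N in every reading. The pin dropped at roughly 10° past upright; the knob top went from 235 to 192 mm. I then eased the lever on until it stopped at about 12°, with 11 N on the fingertips.
- **Pressing home:** The pin passed the ball catch at about 10–12 N and came to a firm stop at 28 N.

**Last checks:**
- **Pin:** the knob top reads 176.6 mm against 176 mm when fully home. The picture shows the collar flush on the boss and the robot clear.
- **Bystanders:** the side camera's carabiner and bell readings and the top camera's dish and bell readings are within about 5 mm of the start.
- **Readings that disagreed:** the side-camera dish reading differs by about 6 mm. I took that as network scatter, since the arm never went low near it. The last top-camera reading of the carabiner was false because the arm hid it.

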